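Level the bench balance with ring weights

ROBOT

A 7-joint arm with a two-finger parallel gripper is mounted at the origin on the work surface; the furniture and walls round the work are solid. World frame = base frame: x ahead of the robot, y to its left, z up, the work surface at z = 0. Lengths are in m, angles in rad, forces in N, time in s.
With the tool pointing down it reaches from about 0.425 to 0.95 m from the base axis. Payload 4.7 kg.
Tool frame: the origin (TCP) lies between the finger pads; the fingertips stand 11 mm ahead of it and the grasp point (between the pads) lies 8 mm behind it (env.tip_reach is the distance from the TCP to the fingertips, in m); z points along the fingers, y is the line along which they close (so a half turn about z gives the same grasp; the last joint's range is limited). The gripper opens to 85 mm and grips with 20 to 120 N. Pads are 22 mm wide; open, the fingers measure 114 mm over their backs; the gripper's body (76 mm by 85 mm) begins 54 mm behind the grasp point. The pads swing forward as they close: fully open they stand 13 mm farther back than shut.
Start: joints at [-1.311, 0.469, -0.049, 1.532, 0.024, 1.141, -0.082], TCP at [0.192, 0.647, 0.242] pointing down, gripper open.
Joint ranges: [-2.59, 2.59], [-0.33, 1.99], [-1.39, 1.29], [0.1, 2.45], [-1.04, 4.18], [0.21, 1.99], [-2.66, 2.66]. Speed limits (rad/s): [2.57, 2.57, 3.14, 3.14, 3.14, 3.14, 3.14].

INTERFACE

Orientations are given as a rotation vector (axis times angle).
In Python, from bench import monitor, optics, env gives the robot as it stands. The module is installed in compiled form; this text tells all that it offers.
- The arm moves only by the tool play_rows, never from a script. Its argument "steps" is one flat list of numbers, 7 for each row, row after row: the opening, from 0 (shut) to 1 (fully open), then the shift along the tool's x, y, z in m, then the turn, a rotation vector about the tool's x, y, z in rad. A call has 1 to 12 rows; each row shifts and turns the commanded pose from where the row before left it, along the tool's axes as they then stand; what a row does not reach is not made up. A row lasts 1/12 s, in which the tool goes at most 41.7 mm and 7.16 degrees, less where a joint would pass 70% of its speed; a pose out of reach is approached as far as the arm can. A call with a gripper value outside its range is refused whole. The fingers move at their own pace and stop on an object; "force" is the grip in N (left out, the last holds). Time passes only in rows, so rows that do not move let the fingers close. It gives the time, the measured TCP pose, the force, the opening and the grip force at its end, in the units of the state.
- monitor.read_state(): the state, without advancing time (a new reading comes with each control period).
- optics.capture(name): name is "side" or "top"; returns a dict with "image" (384x512x3 uint8, red, green, blue), "vfov" (degrees; the focal length in pixels is half the picture's height over the tangent of half this angle, whatever the lens; pixels are square), "cx", "cy" (the principal point, pixels), "k1" (the pictures are not rectified: a ray, as slopes to the right and down, at radius r is drawn at 1 + k1 r^2 times it, then the intrinsics apply), "cam_to_world" (4x4, takes a point from camera to world coordinates). Camera axes: x right, y up, looking along -z (the intrinsics and any distortion apply to the point x, -y, -z); pixel columns grow to the right and rows downward; lengths in m; the calibration is good to about 2 mm. A picture is of the moment at which its call begins. There is no depth.
- env.hand_in(): hands the job in; it is judged then, once.
The state is a dict: "t": time; "joint_positions": joint angles; "joint_vel": joint speeds; "tau": joint torques, N m; "tcp_pos": TCP position; "eef_rot": TCP orientation; "ft_force": force on the tool from outside, world axes, zero at the start; "moment": the same for the moment, N m; "gripper_width": finger opening in m; "grasp_force": force on a finger pad.
Only numpy, scipy, OpenCV 4.12 (cv2) and the standard library are available. Lean on these libraries where they do the work, as an engineer would, in place of code of your own. Each camera call takes 0.05 s, during which the arm holds its last target. There are 200 camera calls.

TASK

One pan of the bench balance is too heavy. Move one ring weight across to a free spindle on the other pan so that the balance comes to rest level, with all four weights pressed fully home against their pans; the balance is delicate, so never press a weight down with more than about 20 N, do not bump the balance with the gripper, and leave the other things on the bench where they are.

Things in the scene. Friction and masses are not known exactly. Their poses are not given: they have to be found in the camera images.
- balance: two-pan balance, fixed, grey base 110 x 140 mm; origin under its centre, on a plywood board 12 mm above the bench. +y points to the near pan (towards the robot), +x to the robot's left, along the pans. Two pans, centres 65 mm to +y (near) and -y (far), tops 88 mm above the origin when level, three spindles each, 46 mm apart along x. Scale plate at the -x side, 101 mm high.
- beam (a joint): beam tilt, rad: 0 = level, positive = near pan up, far pan down; free travel +-0.13 (a pan moves +-8.5 mm). A weak spring levels it when both sides weigh the same; 120 g of difference tips it to its end. A pan that is pressed or pulled first gives way to its rubber end stop; only then does a weight move on its spindle.
- large_weight: steel ring weight, 360 g, as heavy as three small ones: round flange 50 mm across and 14 mm high with a hub 32 mm across and 22 mm high on it (36 mm in all), upright bore 12.4 mm right through. Origin: centre of the underside, z up along the bore.
- small_weight_1: steel ring weight, 120 g: a round flange 36 mm across and 10 mm high with a hub 24 mm across and 22 mm high on it (32 mm in all), upright bore 12.4 mm right through. Origin: centre of the underside, z up along the bore. The three small weights are alike.
- small_weight_2: steel ring weight, 120 g: a round flange 36 mm across and 10 mm high with a hub 24 mm across and 22 mm high on it (32 mm in all), upright bore 12.4 mm right through. Origin: centre of the underside, z up along the bore. The three small weights are alike.
- small_weight_3: steel ring weight, 120 g: a round flange 36 mm across and 10 mm high with a hub 24 mm across and 22 mm high on it (32 mm in all), upright bore 12.4 mm right through. Origin: centre of the underside, z up along the bore. The three small weights are alike.
- near_pan: the near pan's aluminium plate, 146 x 56 x 6 mm, always horizontal, rises and sinks with the beam; origin at the centre of its top face, axes as the balance's
- far_pan: the far pan's aluminium plate, 146 x 56 x 6 mm, always horizontal, rises and sinks with the beam; origin at the centre of its top face, axes as the balance's
- near_left (a point): foot of the left spindle of the near pan: on its axis, at the pan's top face (moves with the pan). A seated weight's origin is here. Spindle 10 mm thick, 36 mm high, top 10 mm tapered to 3 mm; two sprung balls in it (facing +-x, 14 mm up) grip the bore: a weight drops freely to them, hangs, and must be pressed home with some 7 to 16 N (friction varies); pulling off takes as much.
- near_middle (a point): foot of the middle spindle of the near pan: on its axis, at the pan's top face (moves with the pan). A seated weight's origin is here. Spindle 10 mm thick, 36 mm high, top 10 mm tapered to 3 mm; two sprung balls in it (facing +-x, 14 mm up) grip the bore: a weight drops freely to them, hangs, and must be pressed home with some 7 to 16 N (friction varies); pulling off takes as much.
- near_right (a point): foot of the right spindle of the near pan: on its axis, at the pan's top face (moves with the pan). A seated weight's origin is here. Spindle 10 mm thick, 36 mm high, top 10 mm tapered to 3 mm; two sprung balls in it (facing +-x, 14 mm up) grip the bore: a weight drops freely to them, hangs, and must be pressed home with some 7 to 16 N (friction varies); pulling off takes as much.
- far_left (a point): foot of the left spindle of the far pan: on its axis, at the pan's top face (moves with the pan). A seated weight's origin is here. Spindle 10 mm thick, 36 mm high, top 10 mm tapered to 3 mm; two sprung balls in it (facing +-x, 14 mm up) grip the bore: a weight drops freely to them, hangs, and must be pressed home with some 7 to 16 N (friction varies); pulling off takes as much.
- far_middle (a point): foot of the middle spindle of the far pan: on its axis, at the pan's top face (moves with the pan). A seated weight's origin is here. Spindle 10 mm thick, 36 mm high, top 10 mm tapered to 3 mm; two sprung balls in it (facing +-x, 14 mm up) grip the bore: a weight drops freely to them, hangs, and must be pressed home with some 7 to 16 N (friction varies); pulling off takes as much.
- far_right (a point): foot of the right spindle of the far pan: on its axis, at the pan's top face (moves with the pan). A seated weight's origin is here. Spindle 10 mm thick, 36 mm high, top 10 mm tapered to 3 mm; two sprung balls in it (facing +-x, 14 mm up) grip the bore: a weight drops freely to them, hangs, and must be pressed home with some 7 to 16 N (friction varies); pulling off takes as much.
- bead_jar: bystander: stoppered glass jar, 42 mm across, 88 mm high; origin under its centre
- round_tin: bystander: round lidded tin, 51 mm across, 25 mm high; origin under its centre
- wire_spool: bystander: spool of wire, about 54 mm across, 40 mm high; origin under its centre
Things that resemble listed ones, but are neither listed nor needed, are in the scene too. Leave any orange look-alike of the small_weight_2 alone.

How it is judged:
By the outcome, as a careful person would: the job done as asked, in the order asked, and still so for the second after the job is handed in, with the robot touching nothing.
It also fails if it takes over 45 s, if anything falls off the work surface, if the arm or the gripper's body presses on something with over 40 N, if the wrist force passes 120 N, or if a joint passes its speed limit or range.

## Working session

There is one attempt and no reset: what is moved stays moved. The work goes in short steps, Python scripts to look and compute and a tool call to move; the robot and the scene stay as the last step left them, time stands still between calls to the robot, and variables do not carry over. Pictures are saved under pics/ and viewed, at most 10 in all, crops included, and the job is handed in when it is done.

Besides the shell and the picture viewer there is one more tool, called by a JSON object that holds its "api" and its "payload". play_rows: Moves the arm, as the interface text tells. Its arguments: {"type":"object","properties":{"steps":{"type":"array","items":{"type":"number"}},"force":{"type":"number"}},"required":["steps"]}

```bash
mkdir -p pics
cat > h.py <<'E'
import numpy as np, cv2
from scipy.spatial.transform import Rotation as R
from bench import monitor, optics, env
def cap(n, save=None):
    c=optics.capture(n); c['f']=192/np.tan(np.radians(c['vfov'])/2)
    if save: cv2.imwrite('pics/'+save,cv2.cvtColor(c['image'],cv2.COLOR_RGB2BGR))
    return c
def ray(c,u,v):
    K=np.array([[c['f'],0,c['cx']],[0,c['f'],c['cy']],[0,0,1.]])
    p=cv2.undistortPoints(np.array([[[u,v]]],float),K,np.array([c['k1'],0,0,0.]))[0,0]
    T=c['cam_to_world']; d=T[:3,:3]@np.array([p[0],-p[1],-1]); return T[:3,3],d/np.linalg.norm(d)
def plane(c,u,v,z):
    o,d=ray(c,u,v); return o+d*(z-o[2])/d[2]
def proj(c,P):
    T=c['cam_to_world']; q=T[:3,:3].T@(np.array(P)-T[:3,3]); x,y=q[0]/-q[2],-q[1]/-q[2]
    s=1+c['k1']*(x*x+y*y); return c['cx']+c['f']*x*s, c['cy']+c['f']*y*s
def tri(c1,p1,c2,p2):
    o1,d1=ray(c1,*p1);o2,d2=ray(c2,*p2)
    t=np.linalg.lstsq(np.c_[d1,-d2],o2-o1,rcond=None)[0]
    a,b=o1+t[0]*d1,o2+t[1]*d2; return (a+b)/2,np.linalg.norm(a-b)
E
python3 - <<'E'
from h import *
np.set_printoptions(precision=4,suppress=True)
a=cap('top');b=cap('side')
for n,c in(('top0',a),('side0',b)):
    cv2.imwrite(f'pics/{n}.png',cv2.resize(cv2.cvtColor(c['image'],cv2.COLOR_RGB2BGR),(800,600),interpolation=cv2.INTER_CUBIC)); print(c['cam_to_world'],c['f'],c['cx'],c['cy'],c['k1'])
print(monitor.read_state(), env.tip_reach)
E
```

```text
[[ 0.017   0.9946 -0.1027  0.4128]
 [-0.9998  0.0183  0.0118 -0.2035]
 [ 0.0136  0.1025  0.9946  0.9404]
 [ 0.      0.      0.      1.    ]] 411.6334481811377 255.2108811818045 189.71503953772734 0.024686574243515308
[[-0.8728  0.259  -0.4137  0.0964]
 [-0.4878 -0.4371  0.7556  0.5256]
 [ 0.0149  0.8613  0.5079  0.5918]
 [ 0.      0.      0.      1.    ]] 396.0885475496345 250.8468220854242 191.65708789329562 -0.025717429669747164
{'t': 0.1, 'joint_positions': array([-1.3109,  0.4694, -0.0486,  1.5336,  0.0241,  1.141 , -0.0823]), 'joint_vel': array([ 0.0009, -0.0005, -0.0015, -0.0012,  0.0004,  0.    ,  0.0012]), 'tau': array([  0.0001, -51.1511,  -0.0473, -23.839 ,   0.0108,   0.0043,
        -0.    ]), 'tcp_pos': array([0.1921, 0.6465, 0.2413]), 'eef_rot': array([-0.452 , -3.1087,  0.0028]), 'ft_force': array([ 0.2523,  0.8243, -0.0151]), 'moment': array([-0.0121, -0.0304, -0.016 ]), 'grasp_force': 0.0, 'gripper_width': 0.08541041917076539} 0.011
```

View pics/top0.png

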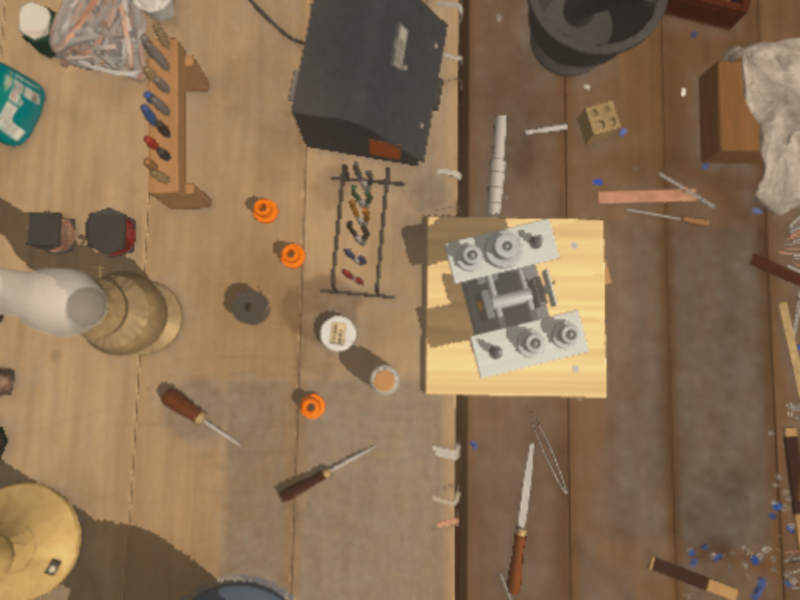

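View pics/side0.png

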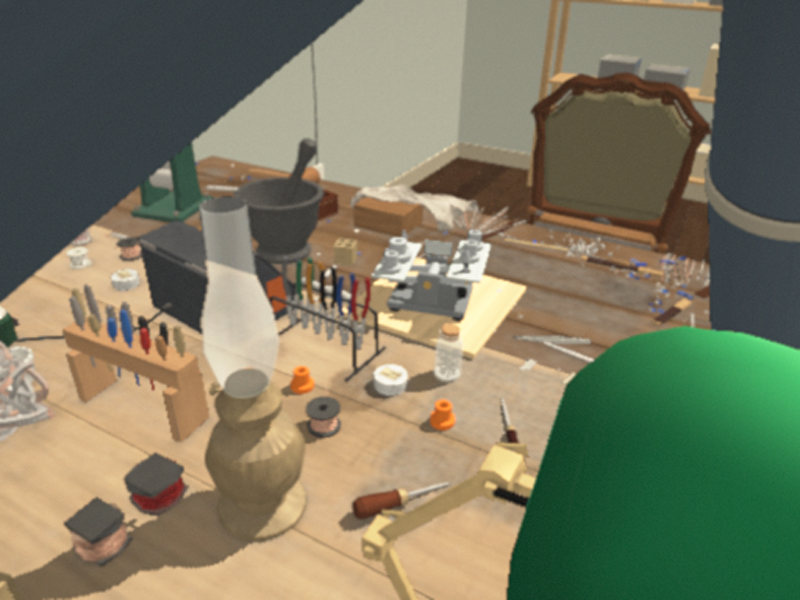

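The top view shows the balance. On the near pan, small weights sit on the middle (532,343) and right (568,333) spindles, with left (492,350) free. On the far pan there is a small weight at left (469,257), the large one at middle (506,247), and right (536,240) is free. That gives 240 g near and 480 g far, so the far_left small weight should go to near_left. The orange look-alikes are at (264,210), (292,255) and (312,406). I'll confirm in an enlarged crop and work out the obstacle heights.

Run:
```python
from h import *
np.set_printoptions(precision=4,suppress=True)
a=cap('top');b=cap('side'); s=.64
im=cv2.cvtColor(a['image'],cv2.COLOR_RGB2BGR)[130:250,265:395]
cv2.imwrite('pics/crop1.png',cv2.resize(im,(650,600),interpolation=cv2.INTER_CUBIC))
im=cv2.cvtColor(b['image'],cv2.COLOR_RGB2BGR)[140:215,230:330]
cv2.imwrite('pics/crop2.png',cv2.resize(im,(800,600),interpolation=cv2.INTER_CUBIC))
# chimney: base of oil lamp, height where side ray passes
B=plane(a,125*s,318*s,0.03); o,d=ray(b,225*s,203*s)
t=np.dot(B[:2]-o[:2],d[:2])/np.dot(d[:2],d[:2]); print('lamp',B,o+t*d)
print('mortar',plane(a,590*s,40*s,.0),'black box',plane(a,370*s,80*s,.1))
```

```text
lamp [0.4693 0.1695 0.03  ] [0.4604 0.1606 0.3928]
mortar [ 0.9096 -0.5005  0.    ] black box [ 0.7939 -0.1694  0.1   ]
```

View pics/crop1.png

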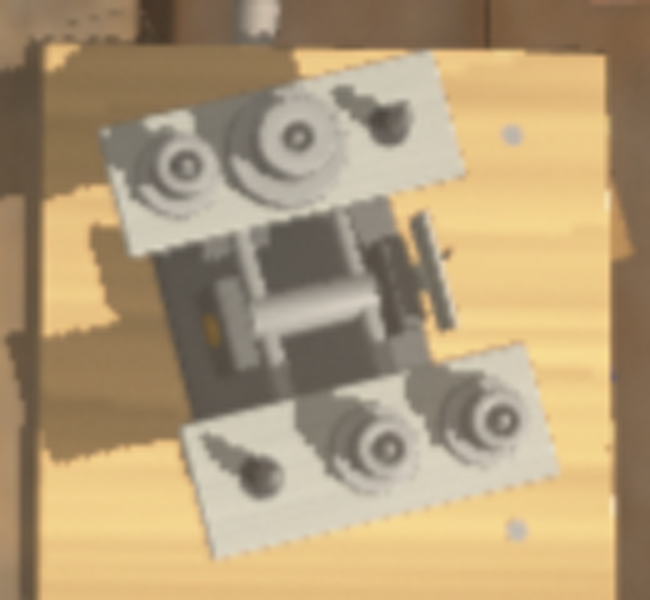

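View pics/crop2.png

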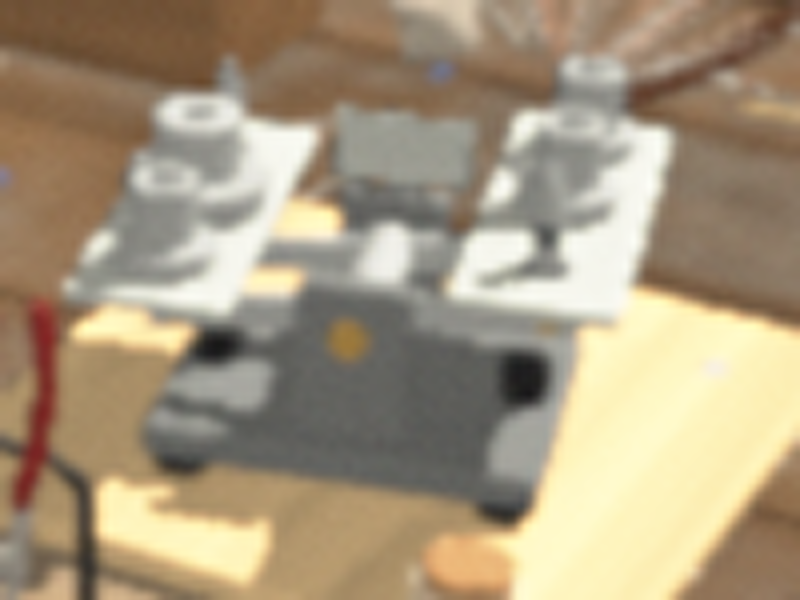

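The crop confirms it. The far pan hangs low, with the small weight at crop (185,166) and the large at (297,137). The near pan is high, with small weights at (388,449) and (502,422) and the free spindle at about (262,470).

Run:
```python
from h import *
np.set_printoptions(precision=4,suppress=True)
a=cap('top'); P=lambda x,y,z: plane(a,(x+.5)/5-.5+265,(y+.5)/5-.5+130,z)
F=[P(x,y,.0915) for x,y in((102,130),(437,52),(467,175),(130,255))]
N=[P(x,y,.1085) for x,y in((183,428),(526,343),(558,470),(217,556))]
fl=P(185,166,.1235); lg=P(297,137,.1275); nm=P(388,449,.1405); nr=P(502,422,.1405)
for C in(F,N):
    print('size',np.linalg.norm(C[0]-C[1]),np.linalg.norm(C[1]-C[2]),'c',np.mean(C,0))
    d=C[0]-C[1]+C[3]-C[2]; print('yaw x',np.degrees(np.arctan2(d[1],d[0])))
v=np.mean(N,0)-np.mean(F,0); print('yaw y',np.degrees(np.arctan2(v[1],v[0])),np.linalg.norm(v[:2]))
print(fl,lg,nm,nr,np.linalg.norm(lg-fl),np.linalg.norm(nm-nr))
# Procrustes
src=[];dst=[]
def add(x,y,p): src.append((x,y));dst.append(p[:2])
for (x,y),p in zip(((73,-93),(-73,-93),(-73,-37),(73,-37)),F): add(x,y,p)
for (x,y),p in zip(((73,37),(-73,37),(-73,93),(73,93)),N): add(x,y,p)
for x,y,p in((46,-65,fl),(0,-65,lg),(0,65,nm),(-46,65,nr)): add(x,y,p)
S=np.array(src)/1e3;D=np.array(dst);s0=S.mean(0);d0=D.mean(0)
U,_,Vt=np.linalg.svd((D-d0).T@(S-s0)); Rm=U@Vt; t=d0-Rm@s0
th=np.degrees(np.arctan2(Rm[1,0],Rm[0,0])); print('yaw',th,'o',t,'res mm',(D-S@Rm.T-t)*1e3)
print('FL',Rm@[.046,-.065]+t,'NL',Rm@[.046,.065]+t)
s=monitor.read_state();print(R.from_rotvec(s['eef_rot']).as_matrix())
```

```text
size 0.14511994747920123 0.05351552146788921 c [ 0.5652 -0.3511  0.0915]
yaw x 104.39805427552257
size 0.1440665319984361 0.052659114336243436 c [ 0.4416 -0.3833  0.1085]
yaw x 104.95306887871372
yaw y -165.3681532934607 0.12774959185919244
[ 0.5533 -0.3055  0.1235] [ 0.5652 -0.3499  0.1275] [ 0.4405 -0.3829  0.1405] [ 0.4518 -0.4273  0.1405] 0.0461195864571919 0.045840630167625726
yaw 104.65000630725145 o [ 0.5032 -0.3669] res mm [[-1.2948 -1.87  ]
 [-2.3144 -1.2245]
 [-0.2358  0.7146]
 [ 0.3875  0.1245]
 [-0.2572 -1.4987]
 [-0.1637  0.5255]
 [ 2.8085  2.4085]
 [ 2.823  -1.2573]
 [-1.1264  0.4687]
 [-0.8364  0.6016]
 [ 0.276   0.4653]
 [-0.0663  0.5417]]
FL [ 0.5544 -0.306 ] NL [ 0.4286 -0.3389]
[[-0.9586  0.2848 -0.0002]
 [ 0.2848  0.9586 -0.0008]
 [-0.     -0.0009 -1.    ]]
```

{"api": "play_rows", "payload": {"steps": [0.45, 0, 0, -0.027, 0, 0, 0.114, 0.45, 0, 0, -0.027, 0, 0, 0.114, 0.45, 0, 0, -0.027, 0, 0, 0.114, 0.45, 0, 0, -0.027, 0, 0, 0.114, 0.45, 0, 0, -0.027, 0, 0, 0.114, 0.45, 0, 0, -0.027, 0, 0, 0.114, 0.45, 0, 0, -0.027, 0, 0, 0.114, 0.45, 0, 0, -0.027, 0, 0, 0.114, 0.45, 0, 0, -0.024, 0, 0, 0.114, 0.45, 0, 0, 0, 0, 0, 0], "force": 60}}

```text
t: 1.08
tcp_pos: [0.1926, 0.6481, 0.4883]
eef_rot: [-1.921, -2.481, -0.014]
ft_force: [0.1, 0.6, 1.3]
gripper_width: 0.0385
grasp_force: 0.0
```

{"api": "play_rows", "payload": {"steps": [0.45, -0.027, 0.0263, 0, 0, 0, 0, 0.45, -0.027, 0.0263, 0, 0, 0, 0, 0.45, -0.027, 0.0263, 0, 0, 0, 0, 0.45, -0.027, 0.0263, 0, 0, 0, 0, 0.45, -0.027, 0.0263, 0, 0, 0, 0, 0.45, -0.027, 0.0263, 0, 0, 0, 0, 0.45, -0.027, 0.0263, 0, 0, 0, 0, 0.45, -0.027, 0.0263, 0, 0, 0, 0, 0.45, -0.0357, 0.0079, 0, 0, 0, 0, 0.45, -0.0357, 0.0079, 0, 0, 0, 0, 0.45, -0.0357, 0.0079, 0, 0, 0, 0, 0.45, -0.0357, 0.0079, 0, 0, 0, 0]}}

```text
t: 2.08
tcp_pos: [0.5177, 0.3594, 0.4815]
eef_rot: [-1.918, -2.487, 0.002]
ft_force: [1.0, 0.8, -0.4]
gripper_width: 0.0385
grasp_force: 0.0
```

{"api": "play_rows", "payload": {"steps": [0.45, -0.0357, 0.0079, 0, 0, 0, 0, 0.45, -0.0357, 0.0079, 0, 0, 0, 0, 0.45, -0.0357, 0.0079, 0, 0, 0, 0, 0.45, -0.0357, 0.0079, 0, 0, 0, 0, 0.45, -0.0357, 0.0079, 0, 0, 0, 0, 0.45, -0.0357, 0.0079, 0, 0, 0, 0, 0.45, -0.0357, 0.0079, 0, 0, 0, 0, 0.45, -0.0357, 0.0079, 0, 0, 0, 0, 0.45, -0.0307, -0.0163, 0, 0, 0, 0, 0.45, -0.0307, -0.0163, 0, 0, 0, 0, 0.45, -0.0307, -0.0163, 0, 0, 0, 0, 0.45, 0, 0, 0, 0, 0, 0]}}

```text
t: 3.08
tcp_pos: [0.6247, -0.0106, 0.4829]
eef_rot: [1.934, 2.472, -0.006]
ft_force: [-0.2, -2.1, 0.5]
gripper_width: 0.0382
grasp_force: 0.0
```

{"api": "play_rows", "payload": {"steps": [0.45, -0.0298, -0.0159, 0, 0, 0, 0, 0.45, -0.0298, -0.0159, 0, 0, 0, 0, 0.45, -0.0298, -0.0159, 0, 0, 0, 0, 0.45, -0.0298, -0.0159, 0, 0, 0, 0, 0.45, -0.0298, -0.0159, 0, 0, 0, 0, 0.45, -0.0298, -0.0159, 0, 0, 0, 0, 0.45, -0.0298, -0.0159, 0, 0, 0, 0, 0.45, -0.0298, -0.0159, 0, 0, 0, 0, 0.45, -0.0298, -0.0159, 0, 0, 0, 0, 0.45, 0, 0, 0.04, 0, 0, 0, 0.45, 0, 0, 0.04, 0, 0, 0, 0.45, 0, 0, 0.04, 0, 0, 0]}}

```text
t: 4.08
tcp_pos: [0.5556, -0.297, 0.3608]
eef_rot: [1.92, 2.485, 0.001]
ft_force: [0.9, 0.5, -0.8]
gripper_width: 0.0386
grasp_force: 0.0
```

{"api": "play_rows", "payload": {"steps": [0.45, 0, 0, 0.04, 0, 0, 0, 0.45, 0, 0, 0.04, 0, 0, 0, 0.45, 0, 0, 0.04, 0, 0, 0, 0.45, 0, 0, 0.04, 0, 0, 0, 0.45, 0, 0, 0.02, 0, 0, 0, 0.45, 0, 0, 0, 0, 0, 0, 0.45, 0, 0, 0, 0, 0, 0]}}

```text
t: 4.67
tcp_pos: [0.5557, -0.2958, 0.1814]
eef_rot: [-1.918, -2.486, 0.001]
ft_force: [-0.8, 0.4, -0.2]
gripper_width: 0.0382
grasp_force: 0.0
```

Run:
```python
from h import *
np.set_printoptions(precision=4,suppress=True)
s=monitor.read_state(); print(s['tcp_pos'],s['ft_force'],R.from_rotvec(s['eef_rot']).as_matrix())
b=cap('side');a=cap('top')
im=cv2.cvtColor(b['image'],cv2.COLOR_RGB2BGR)[100:190,220:340]
i2=cv2.cvtColor(a['image'],cv2.COLOR_RGB2BGR)[130:250,265:395]
cv2.imwrite('pics/c3.png',np.hstack([cv2.resize(im,(400,300),interpolation=cv2.INTER_CUBIC),cv2.resize(i2,(325,300),interpolation=cv2.INTER_CUBIC)]))
t=s['tcp_pos']; print('tip proj side crop',[(x) for x in proj(b,t-[0,0,.011])])
```

```text
[ 0.5557 -0.2958  0.1814] [-0.7731  0.4028 -0.2348] [[-0.2538  0.9673 -0.0023]
 [ 0.9673  0.2538  0.0008]
 [ 0.0013 -0.002  -1.    ]]
tip proj side crop [np.float64(248.32505938113616), np.float64(147.2160919386)]
```

View pics/c3.png

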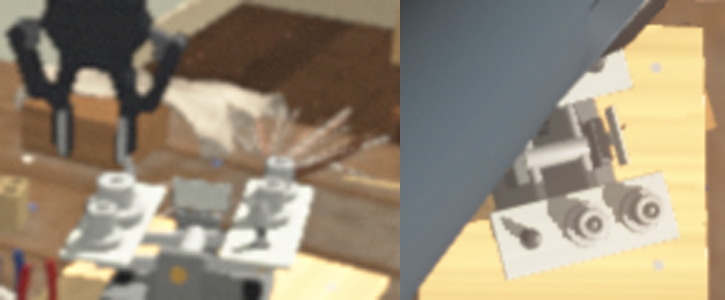

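The side crop shows the fingers above and slightly beyond the two far-pan weights. The arm hides the far-left weight in the top view. I'll check the weight's position from the side view.

Run:
```python
from h import *
np.set_printoptions(precision=4,suppress=True)
b=cap('side')
for n,x,y,z in (('fl',166,175,.1235),('lg',200,110,.1275),('nm',577,122,.1405),('nr',594,68,.1405)): print(n,plane(b,(x+.5)/8-.5+230,(y+.5)/8-.5+140,z))
```

```text
fl [ 0.5567 -0.3094  0.1235]
lg [ 0.5675 -0.3527  0.1275]
nm [ 0.4416 -0.385   0.1405]
nr [ 0.4537 -0.4288  0.1405]
```

{"api": "play_rows", "payload": {"steps": [0.45, -0.011, -0.0036, 0.01, 0, 0, 0, 0.45, 0, 0, 0.02, 0, 0, 0, 0.45, 0, 0, 0.015, 0, 0, 0, 0.45, 0, 0, 0.01, 0, 0, 0, 0.45, 0, 0, 0.006, 0, 0, 0, 0.45, 0, 0, 0.002, 0, 0, 0, 0.45, 0, 0, 0, 0, 0, 0]}}

```text
t: 5.4
tcp_pos: [0.5556, -0.3081, 0.1193]
eef_rot: [1.92, 2.487, -0.0]
ft_force: [-0.1, 0.1, -0.8]
gripper_width: 0.0386
grasp_force: 0.0
```

{"api": "play_rows", "payload": {"steps": [0.2, 0, 0, 0, 0, 0, 0, 0.2, 0, 0, 0, 0, 0, 0, 0.2, 0, 0, 0, 0, 0, 0, 0.2, 0, 0, 0, 0, 0, 0, 0.2, 0, 0, 0, 0, 0, 0], "force": 40}}

```text
t: 5.82
tcp_pos: [0.5556, -0.3083, 0.1201]
eef_rot: [1.919, 2.486, 0.0]
ft_force: [-1.3, -0.0, 4.6]
gripper_width: 0.0235
grasp_force: 39.3
```

{"api": "play_rows", "payload": {"steps": [0.2, 0, 0, 0, 0, 0, 0, 0.2, 0, 0, 0, 0, 0, 0, 0.2, 0, 0, -0.003, 0, 0, 0, 0.2, 0, 0, -0.003, 0, 0, 0, 0.2, 0, 0, -0.003, 0, 0, 0, 0.2, 0, 0, -0.003, 0, 0, 0, 0.2, 0, 0, -0.003, 0, 0, 0, 0.2, 0, 0, -0.003, 0, 0, 0], "force": 80}}

```text
t: 6.48
tcp_pos: [0.5553, -0.3081, 0.1373]
eef_rot: [1.92, 2.487, -0.001]
ft_force: [0.6, -2.9, -3.5]
gripper_width: 0.0222
grasp_force: 78.5
```

{"api": "play_rows", "payload": {"steps": [0.2, 0, 0, -0.003, 0, 0, 0, 0.2, 0, 0, -0.003, 0, 0, 0, 0.2, 0, 0, -0.003, 0, 0, 0, 0.2, 0, 0, -0.003, 0, 0, 0, 0.2, 0, 0, 0, 0, 0, 0]}}

```text
t: 6.9
tcp_pos: [0.5556, -0.3079, 0.1498]
eef_rot: [1.92, 2.487, 0.0]
ft_force: [0.4, -2.4, -3.1]
gripper_width: 0.0212
grasp_force: 79.8
```

Run:
```python
from h import *
s=monitor.read_state(); print(s['gripper_width'],s['tcp_pos'],s['ft_force'])
b=cap('side')
im=cv2.cvtColor(b['image'],cv2.COLOR_RGB2BGR)[110:185,230:330]
cv2.imwrite('pics/c4.png',cv2.resize(im,(800,600),interpolation=cv2.INTER_CUBIC))
```

```text
0.021176795893412877 [ 0.55556959 -0.30790423  0.14981687] [ 0.4156497  -2.36241967 -3.07651567]
```

View pics/c4.png

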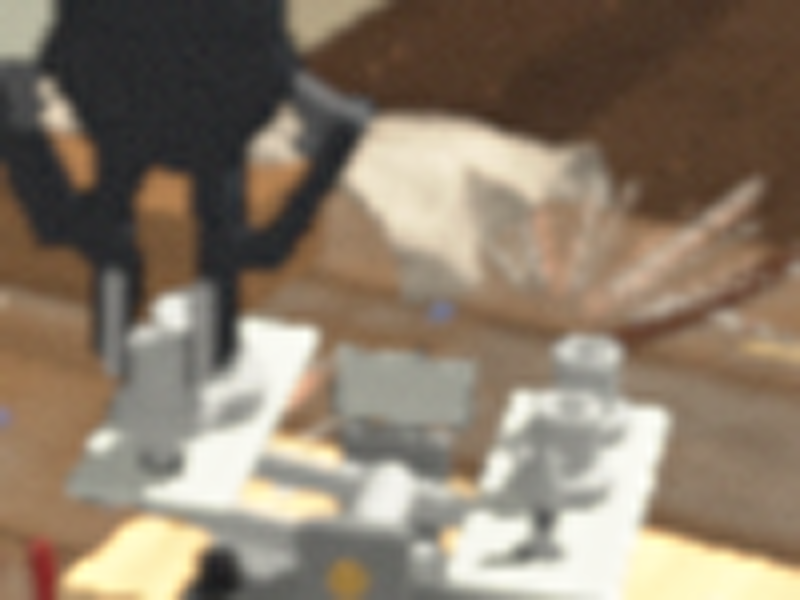

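{"api": "play_rows", "payload": {"steps": [0.2, 0, 0, -0.005, 0, 0, 0, 0.2, 0, 0, -0.008, 0, 0, 0, 0.2, 0, 0, -0.01, 0, 0, 0, 0.2, 0, 0, -0.012, 0, 0, 0, 0.2, 0, 0, -0.012, 0, 0, 0, 0.2, 0, 0, -0.008, 0, 0, 0, 0.2, 0, 0, 0, 0, 0, 0, 0.2, 0, 0, 0, 0, 0, 0]}}

```text
t: 7.62
tcp_pos: [0.5557, -0.3078, 0.2051]
eef_rot: [1.919, 2.486, 0.001]
ft_force: [-0.3, -0.4, -0.9]
gripper_width: 0.0218
grasp_force: 80.0
```

Run:
```python
from h import *
s=monitor.read_state(); print(s['gripper_width'],s['tcp_pos'],s['ft_force'],R.from_rotvec(s['eef_rot']).as_matrix())
b=cap('side')
im=cv2.cvtColor(b['image'],cv2.COLOR_RGB2BGR)[100:175,225:325]
cv2.imwrite('pics/c5.png',cv2.resize(im,(800,600),interpolation=cv2.INTER_CUBIC))
```

```text
0.0217563915200123 [ 0.55569802 -0.30780625  0.20512623] [-0.25281431 -0.38584396 -0.92244951] [[-2.53351920e-01  9.67373153e-01  1.40964194e-03]
 [ 9.67374041e-01  2.53352397e-01 -1.67769998e-04]
 [-5.19432357e-04  1.32114617e-03 -9.99998992e-01]]
```

View pics/c5.png

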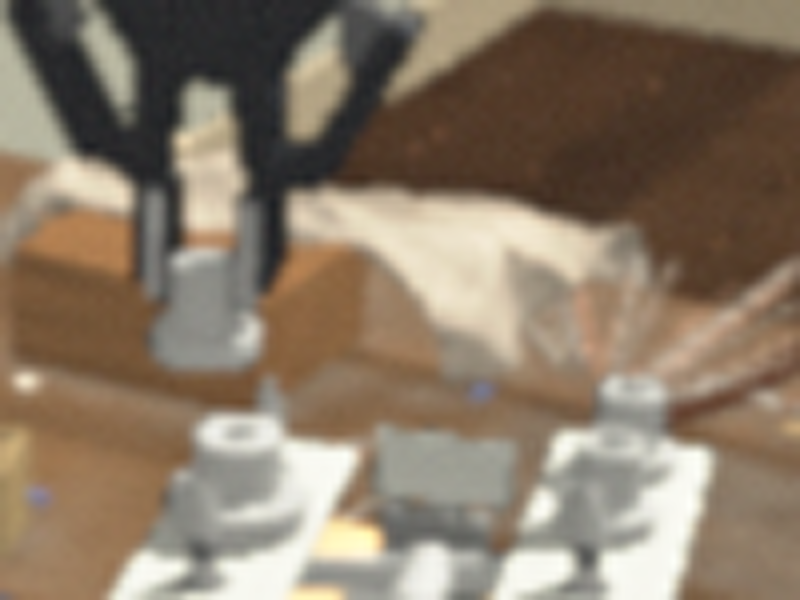

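The weight is held, hanging about 8 mm below the tips in c5 (hub at about (205,290)). Now I'll go across to near_left, 130 mm along the balance's +y.

{"api": "play_rows", "payload": {"steps": [0.2, 0, -0.015, 0, 0, 0, 0, 0.2, 0, -0.025, 0, 0, 0, 0, 0.2, 0, -0.03, 0, 0, 0, 0, 0.2, 0, -0.03, 0, 0, 0, 0, 0.2, 0, -0.02, 0, 0, 0, 0, 0.2, 0, -0.01, 0, 0, 0, 0, 0.2, 0, 0, 0, 0, 0, 0, 0.2, 0, 0, 0.012, 0, 0, 0, 0.2, 0, 0, 0.008, 0, 0, 0, 0.2, 0, 0, 0, 0, 0, 0]}}

```text
t: 8.5
tcp_pos: [0.4302, -0.3387, 0.1816]
eef_rot: [-1.914, -2.486, 0.0]
ft_force: [1.3, -0.1, -0.7]
gripper_width: 0.0219
grasp_force: 80.0
```

Run:
```python
from h import *
np.set_printoptions(precision=4,suppress=True)
s=monitor.read_state(); t=s['tcp_pos'];print(s['gripper_width'],t,s['ft_force'])
b=cap('side');a=cap('top')
for n,P in(('spin top',[.4298,-.3407,.1445]),('spin foot',[.4298,-.3407,.1085]),('tip',t-[0,0,.011]),('wt bottom',[t[0],t[1],t[2]-.031])):
    u,v=proj(b,P); print(n,'crop px',(u-260)*8,(v-110)*8)
im=cv2.cvtColor(b['image'],cv2.COLOR_RGB2BGR)[110:185,260:335]
i2=cv2.cvtColor(a['image'],cv2.COLOR_RGB2BGR)[180:255,290:315]
cv2.imwrite('pics/c6.png',np.hstack([cv2.resize(im,(600,600),interpolation=cv2.INTER_CUBIC),cv2.resize(i2,(200,600),interpolation=cv2.INTER_CUBIC)]))
```

```text
0.021850359133967902 [ 0.4302 -0.3387  0.1816] [ 1.3413 -0.1486 -0.7273]
spin top crop px 314.6654300125556 405.6802287081755
spin foot crop px 306.2422727280623 504.63154227334735
tip crop px 317.32332720937166 333.7995763680324
wt bottom crop px 312.5240424761041 390.6984397443164
```

View pics/c6.png

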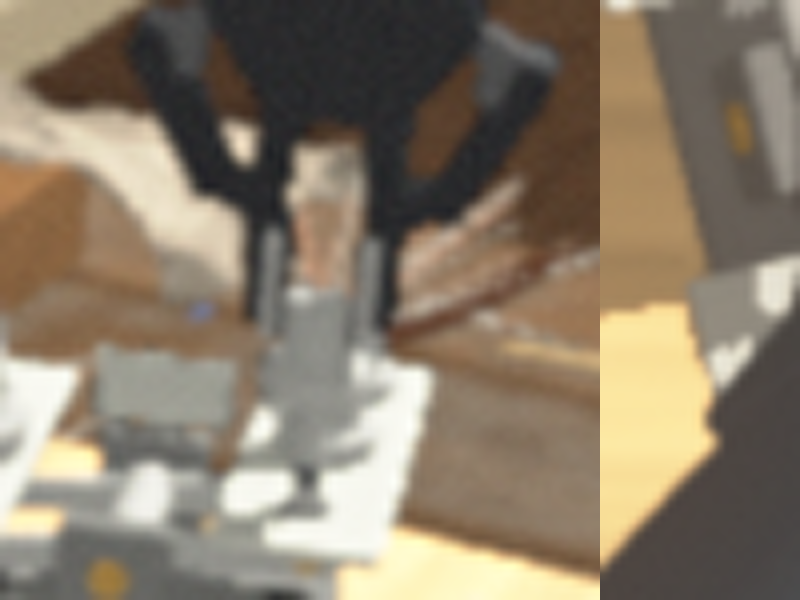

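The spindle foot shows at (303,490), almost straight under the held hub at (320,340). I'll correct by 2 mm and lower.

{"api": "play_rows", "payload": {"steps": [0.2, -0.0018, -0.001, 0, 0, 0, 0, 0.2, 0, 0, 0.004, 0, 0, 0, 0.2, 0, 0, 0.004, 0, 0, 0, 0.2, 0, 0, 0.004, 0, 0, 0, 0.2, 0, 0, 0.004, 0, 0, 0, 0.2, 0, 0, 0.003, 0, 0, 0, 0.2, 0, 0, 0, 0, 0, 0]}}

```text
t: 9.18
tcp_pos: [0.4288, -0.3423, 0.1644]
eef_rot: [-1.919, -2.486, 0.0]
ft_force: [0.3, 0.4, -1.9]
gripper_width: 0.0214
grasp_force: 80.0
```

{"api": "play_rows", "payload": {"steps": [0.2, 0, 0, 0.003, 0, 0, 0, 0.2, 0, 0, 0.003, 0, 0, 0, 0.2, 0, 0, 0.002, 0, 0, 0, 0.2, 0, 0, 0, 0, 0, 0]}}

```text
t: 9.52
tcp_pos: [0.4292, -0.3422, 0.1568]
eef_rot: [-1.919, -2.487, -0.001]
ft_force: [0.2, 1.3, -1.2]
gripper_width: 0.0216
grasp_force: 80.0
```

{"api": "play_rows", "payload": {"steps": [0.2, 0.001, 0, 0.003, 0, 0, 0, 0.2, 0, 0, 0.003, 0, 0, 0, 0.2, 0, 0, 0.002, 0, 0, 0, 0.2, 0, 0, 0, 0, 0, 0]}}

```text
t: 9.85
tcp_pos: [0.4287, -0.3416, 0.1488]
eef_rot: [-1.919, -2.486, 0.0]
ft_force: [0.3, 0.1, -0.5]
gripper_width: 0.0219
grasp_force: 80.0
```

{"api": "play_rows", "payload": {"steps": [0.2, 0, 0, 0.003, 0, 0, 0, 0.2, 0, 0, 0.002, 0, 0, 0, 0.2, 0, 0, 0, 0, 0, 0]}}

```text
t: 10.1
tcp_pos: [0.429, -0.3416, 0.1439]
eef_rot: [-1.919, -2.487, -0.0]
ft_force: [1.1, 1.4, -0.3]
gripper_width: 0.0214
grasp_force: 80.1
```

{"api": "play_rows", "payload": {"steps": [0.2, 0, 0, 0.002, 0, 0, 0, 0.2, 0, 0, 0.002, 0, 0, 0, 0.2, 0, 0, 0, 0, 0, 0]}}

```text
t: 10.35
tcp_pos: [0.4291, -0.3416, 0.14]
eef_rot: [1.919, 2.487, 0.0]
ft_force: [0.7, 1.0, 0.2]
gripper_width: 0.0218
grasp_force: 80.1
```

{"api": "play_rows", "payload": {"steps": [0.2, 0, 0, 0.002, 0, 0, 0, 0.2, 0, 0, 0.001, 0, 0, 0, 0.2, 0, 0, 0, 0, 0, 0]}}

```text
t: 10.6
tcp_pos: [0.4294, -0.3416, 0.1372]
eef_rot: [1.919, 2.487, 0.001]
ft_force: [1.5, 1.0, 1.5]
gripper_width: 0.0219
grasp_force: 80.2
```

{"api": "play_rows", "payload": {"steps": [0.2, 0, 0, 0.0015, 0, 0, 0, 0.2, 0, 0, 0, 0, 0, 0]}}

```text
t: 10.77
tcp_pos: [0.4295, -0.3416, 0.1358]
eef_rot: [1.919, 2.487, 0.001]
ft_force: [2.9, 1.1, 1.6]
gripper_width: 0.0222
grasp_force: 80.3
```

{"api": "play_rows", "payload": {"steps": [0.2, 0, 0, 0.0015, 0, 0, 0, 0.2, 0, 0, 0, 0, 0, 0]}}

```text
t: 10.93
tcp_pos: [0.4299, -0.3416, 0.1346]
eef_rot: [1.919, 2.486, 0.002]
ft_force: [3.7, 2.3, 1.7]
gripper_width: 0.0215
grasp_force: 80.3
```

{"api": "play_rows", "payload": {"steps": [0.2, 0.0005, 0.001, 0.0015, 0, 0, 0, 0.2, 0, 0, 0, 0, 0, 0]}}

```text
t: 11.1
tcp_pos: [0.4306, -0.3413, 0.133]
eef_rot: [1.918, 2.486, 0.0]
ft_force: [4.6, 1.5, 2.2]
gripper_width: 0.0218
grasp_force: 80.3
```

{"api": "play_rows", "payload": {"steps": [0.2, 0, 0, 0.0015, 0, 0, 0, 0.2, 0, 0, 0, 0, 0, 0]}}

```text
t: 11.27
tcp_pos: [0.4305, -0.3413, 0.1314]
eef_rot: [1.919, 2.485, 0.0]
ft_force: [4.1, 1.1, 1.1]
gripper_width: 0.0219
grasp_force: 80.2
```

{"api": "play_rows", "payload": {"steps": [0.2, 0, 0, 0.001, 0, 0, 0, 0.2, 0, 0, 0, 0, 0, 0]}}

```text
t: 11.43
tcp_pos: [0.4304, -0.3412, 0.1303]
eef_rot: [1.919, 2.486, 0.0]
ft_force: [5.9, 0.9, 1.6]
gripper_width: 0.0217
grasp_force: 80.2
```

{"api": "play_rows", "payload": {"steps": [0.2, 0, 0, 0.001, 0, 0, 0, 0.2, 0, 0, 0, 0, 0, 0]}}

```text
t: 11.6
tcp_pos: [0.4301, -0.3411, 0.1291]
eef_rot: [1.919, 2.487, 0.0]
ft_force: [5.3, 0.6, 1.5]
gripper_width: 0.0216
grasp_force: 80.3
```

{"api": "play_rows", "payload": {"steps": [0.2, 0, 0.0015, 0, 0, 0, 0, 0.2, 0, 0, 0.001, 0, 0, 0, 0.2, 0, 0, 0, 0, 0, 0]}}

```text
t: 11.85
tcp_pos: [0.4303, -0.3409, 0.1278]
eef_rot: [-1.92, -2.485, 0.002]
ft_force: [2.4, -0.1, 0.9]
gripper_width: 0.0219
grasp_force: 80.2
```

{"api": "play_rows", "payload": {"steps": [0.2, 0, 0, 0.001, 0, 0, 0, 0.2, 0, 0, 0, 0, 0, 0]}}

```text
t: 12.02
tcp_pos: [0.4303, -0.3409, 0.1269]
eef_rot: [-1.92, -2.486, 0.001]
ft_force: [1.4, -0.3, 1.4]
gripper_width: 0.0217
grasp_force: 80.3
```

{"api": "play_rows", "payload": {"steps": [0.2, 0, 0, 0.001, 0, 0, 0, 0.2, 0, 0, 0, 0, 0, 0]}}

```text
t: 12.18
tcp_pos: [0.4304, -0.3409, 0.1259]
eef_rot: [-1.92, -2.486, 0.001]
ft_force: [0.7, -2.3, 0.4]
gripper_width: 0.0212
grasp_force: 80.2
```

{"api": "play_rows", "payload": {"steps": [0.2, 0, 0, 0.001, 0, 0, 0, 0.2, 0, 0, 0.001, 0, 0, 0]}}

```text
t: 12.35
tcp_pos: [0.4305, -0.3409, 0.1241]
eef_rot: [-1.92, -2.486, 0.001]
ft_force: [-0.6, -1.5, 3.0]
gripper_width: 0.0218
grasp_force: 80.4
```

{"api": "play_rows", "payload": {"steps": [0.2, 0, 0, 0.001, 0, 0, 0, 0.2, 0, 0, 0, 0, 0, 0]}}

```text
t: 12.52
tcp_pos: [0.4306, -0.3409, 0.1229]
eef_rot: [-1.92, -2.486, 0.001]
ft_force: [-0.3, -2.0, 1.3]
gripper_width: 0.022
grasp_force: 80.2
```

{"api": "play_rows", "payload": {"steps": [0.2, 0, 0, 0.001, 0, 0, 0, 0.2, 0, 0, 0, 0, 0, 0]}}

```text
t: 12.68
tcp_pos: [0.4306, -0.3409, 0.122]
eef_rot: [-1.92, -2.486, 0.001]
ft_force: [-1.4, -2.4, 0.8]
gripper_width: 0.0218
grasp_force: 80.2
```

Run:
```python
from h import *
s=monitor.read_state(); t=s['tcp_pos'];print(s['gripper_width'],t,s['ft_force'])
b=cap('side')
im=cv2.cvtColor(b['image'],cv2.COLOR_RGB2BGR)[115:190,230:330]
cv2.imwrite('pics/c7.png',cv2.resize(im,(800,600),interpolation=cv2.INTER_CUBIC))
```

```text
0.021801765444339892 [ 0.43064593 -0.34088436  0.1219571 ] [-1.39244246 -2.37566296  0.77668589]
```

View pics/c7.png

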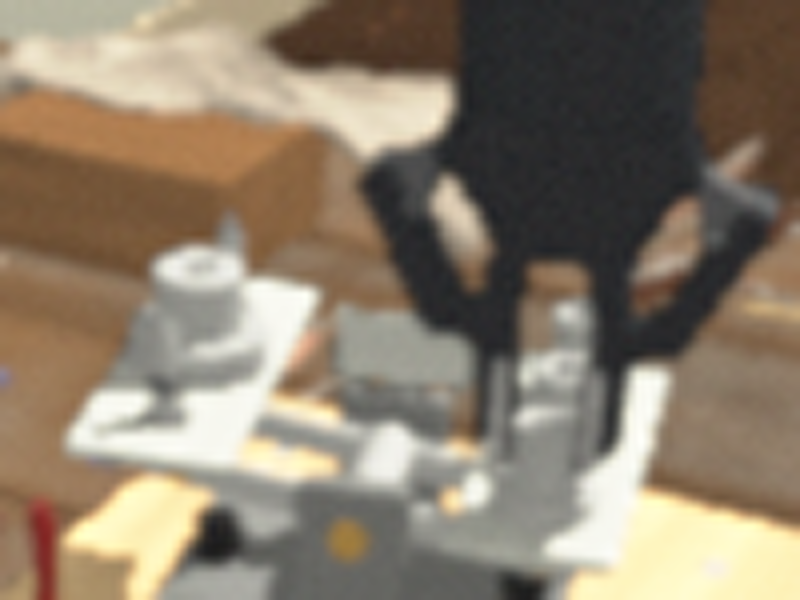

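In c7 the near pan has sunk to about its lower stop and the weight is on the spindle. I'll press on in small steps.

{"api": "play_rows", "payload": {"steps": [0.2, 0, 0, 0.001, 0, 0, 0, 0.2, 0, 0, 0, 0, 0, 0]}}

```text
t: 12.9
tcp_pos: [0.4307, -0.3409, 0.121]
eef_rot: [-1.92, -2.486, 0.001]
ft_force: [-2.0, -3.0, 0.2]
gripper_width: 0.0223
grasp_force: 80.2
```

{"api": "play_rows", "payload": {"steps": [0.2, 0, 0, 0.001, 0, 0, 0, 0.2, 0, 0, 0, 0, 0, 0]}}

```text
t: 13.07
tcp_pos: [0.4308, -0.3409, 0.1204]
eef_rot: [-1.92, -2.486, 0.001]
ft_force: [-1.9, -2.9, 4.4]
gripper_width: 0.0217
grasp_force: 80.6
```

{"api": "play_rows", "payload": {"steps": [0.2, 0, 0, 0.001, 0, 0, 0, 0.2, 0, 0, 0, 0, 0, 0]}}

```text
t: 13.23
tcp_pos: [0.4308, -0.341, 0.1202]
eef_rot: [-1.92, -2.486, -0.0]
ft_force: [-4.3, -2.0, 10.1]
gripper_width: 0.0219
grasp_force: 81.2
```

{"api": "play_rows", "payload": {"steps": [0.2, -0.0004, -0.0008, 0.0005, 0, 0, 0, 0.2, 0, 0, 0, 0, 0, 0]}}

```text
t: 13.4
tcp_pos: [0.4308, -0.3411, 0.1201]
eef_rot: [1.92, 2.487, 0.002]
ft_force: [-3.8, 0.8, 12.7]
gripper_width: 0.0216
grasp_force: 81.4
```

{"api": "play_rows", "payload": {"steps": [0.2, 0, 0, 0.0004, 0, 0, 0, 0.2, 0, 0, 0, 0, 0, 0]}}

```text
t: 13.57
tcp_pos: [0.4308, -0.3411, 0.12]
eef_rot: [1.92, 2.487, 0.003]
ft_force: [-4.8, 1.3, 14.8]
gripper_width: 0.0215
grasp_force: 81.8
```

{"api": "play_rows", "payload": {"steps": [0.2, 0, -0.0006, 0.0004, 0, 0, 0, 0.2, 0, 0, 0, 0, 0, 0]}}

```text
t: 13.73
tcp_pos: [0.4307, -0.3412, 0.12]
eef_rot: [1.919, 2.486, 0.004]
ft_force: [-3.6, 1.9, 17.8]
gripper_width: 0.0218
grasp_force: 81.9
```

{"api": "play_rows", "payload": {"steps": [0.2, 0, 0.001, -0.0015, 0, 0, 0, 0.2, 0, 0, -0.0015, 0, 0, 0, 0.45, 0, 0, 0, 0, 0, 0, 0.45, 0, 0, 0, 0, 0, 0, 0.45, 0, 0, 0, 0, 0, 0, 0.45, 0, 0, 0, 0, 0, 0]}}

```text
t: 14.23
tcp_pos: [0.4313, -0.3402, 0.1205]
eef_rot: [-1.918, -2.487, -0.001]
ft_force: [0.2, -0.3, -0.6]
gripper_width: 0.0382
grasp_force: 0.0
```

{"api": "play_rows", "payload": {"steps": [0.45, 0, 0, -0.01, 0, 0, 0, 0.45, 0, 0, -0.015, 0, 0, 0, 0.45, 0, 0, -0.025, 0, 0, 0, 0.45, 0, 0, -0.03, 0, 0, 0, 0.45, 0, 0, -0.035, 0, 0, 0, 0.45, 0, 0, -0.035, 0, 0, 0, 0.45, 0, 0, 0, 0, 0, 0, 0.45, 0, 0, 0, 0, 0, 0, 0.45, 0, 0, 0, 0, 0, 0, 0.45, 0, 0, 0, 0, 0, 0]}}

```text
t: 15.07
tcp_pos: [0.4303, -0.3403, 0.2698]
eef_rot: [-1.918, -2.485, 0.0]
ft_force: [0.1, 0.6, -1.2]
gripper_width: 0.0386
grasp_force: 0.0
```

Run:
```python
from h import *
s=monitor.read_state(); t=s['tcp_pos'];print(s['gripper_width'],t,s['ft_force'])
b=cap('side')
im=cv2.cvtColor(b['image'],cv2.COLOR_RGB2BGR)[140:215,230:330]
cv2.imwrite('pics/c8.png',cv2.resize(im,(800,600),interpolation=cv2.INTER_CUBIC))
```

```text
0.038584718990027154 [ 0.43033228 -0.34032658  0.26983201] [ 0.14712851  0.59895242 -1.22750097]
```

View pics/c8.png

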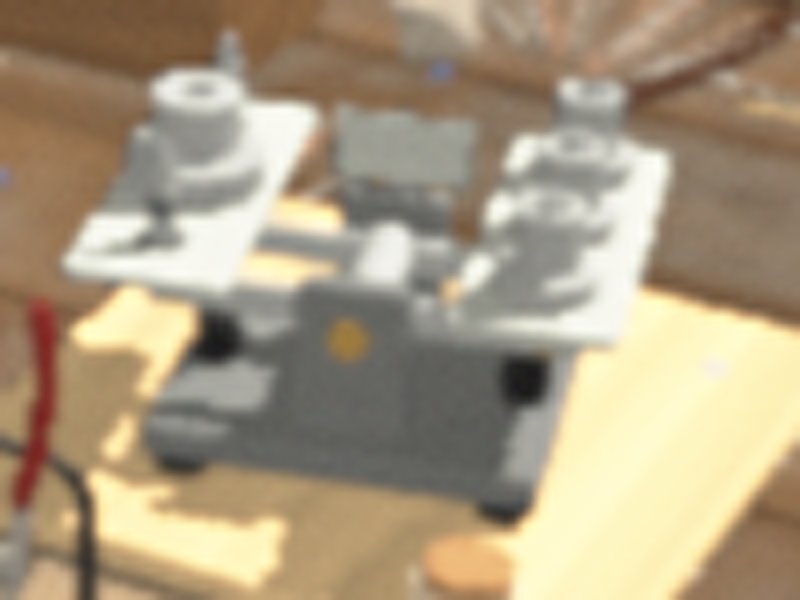

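In c8 the balance is level. The near-pan hub tops are at (594,94), (577,144) and (553,204), with far_left's spindle free. I'll check the seating height numerically.

Run:
```python
from h import *
np.set_printoptions(precision=4,suppress=True)
b=cap('side'); c=lambda x,y:((x+.5)/8-.5+230,(y+.5)/8-.5+140)
p=[plane(b,*c(*q),.132) for q in((594,94),(577,144),(553,204))]
print(p,np.linalg.norm(p[0]-p[1]),np.linalg.norm(p[2]-p[1]))
e=p[1]+(p[1]-p[0])*.046/np.linalg.norm(p[1]-p[0])
for h in(-.004,-.002,0,.002,.004): 
    u,v=proj(b,e+[0,0,h]); print(h,(u-230+.5)*8,(v-140+.5)*8)
for n,P0,P1 in(('far',(66,290),(65,270)),('near',(612,320),(612,345))):
    z0=.0915 if n=='far' else .1085; Q=plane(b,*c(*P0),z0)
    print(n,[(h,(proj(b,[Q[0],Q[1],h])[1]-140+.5)*8) for h in(.0915,.1,.1085)])
```

```text
[array([ 0.4519, -0.4264,  0.132 ]), array([ 0.4413, -0.386 ,  0.132 ]), array([ 0.4304, -0.3403,  0.132 ])] 0.041710981284779236 0.04701542312017229
-0.004 556.4589004316863 214.62623994984347
-0.002 556.9292979832676 209.11796846403513
0 557.4005591434661 203.59890513421578
0.002 557.8726860536722 198.0690208335568
0.004 558.34568086119 192.52828634178422
far [(0.0915, np.float64(290.5)), (0.1, np.float64(267.92088096722136)), (0.1085, np.float64(245.15679302537478))]
near [(0.0915, np.float64(366.93132697250303)), (0.1, np.float64(343.8142289720172)), (0.1085, np.float64(320.5))]
```

```bash
python3 -c "
from bench import env
print(env.hand_in())"
```

```text
the job is handed in; nothing more can be done
None
```

I moved the small weight from far_left to near_left and pressed it home at about 18 N. The side view shows the balance level and the weight seated to within about 1 mm, and the job is handed in; no verdict came back.

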